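Close the tacking jig on a tube and hold it shut

ROBOT

A 6-joint arm with a two-finger parallel gripper is mounted at the origin on the work surface. World frame = base frame: x ahead of the robot, y to its left, z up, the work surface at z = 0. Lengths are in m, angles in rad, forces in N, time in s.
With the tool pointing down it reaches from about 0.35 to 0.775 m from the base axis. Payload 7.3 kg.
Tool frame: the origin (TCP) lies at the very end of the fingers, on their centre line; the grasp point (between the pads) lies robot.pinch_z behind it (robot.pinch_z is the distance from the TCP to the grasp point, in m); y points along the fingers, z is the direction in which the jaws open and shut, and the axes are right-handed (so a half turn about y gives the same grasp; the last joint's range is limited). The gripper opens to 92 mm and grips with 3 to 60 N. Pads are 19 mm wide; open, the fingers measure 130 mm over their backs; the gripper's body (75 mm by 190 mm) begins 47 mm behind the grasp point.
Start: joints at [1.145, 0.342, 1.524, -0, 1.275, -0.146], TCP at [0.145, 0.505, 0.227] pointing down, gripper open.
Joint ranges: [-2.53, 2.53], [-0.77, 2.02], [0.04, 2.7], [-1, 4.14], [0.28, 2.66], [-3.11, 3.11]. Speed limits (rad/s): [2.57, 2.57, 3.14, 3.14, 3.14, 3.14].

INTERFACE

Orientations are given as [roll, pitch, yaw] about the fixed x, y, z axes, in that order (R = Rz(yaw) Ry(pitch) Rx(roll)).
In Python, from cell import status, viewer, robot gives the robot as it stands. The module is installed in compiled form; this text tells all that it offers.
- The arm moves only by the shell command python3 -m pendant 'ROWS' [FORCE]. ROWS is JSON, a list that holds one entry, the list of rows, each a list of 7 numbers: the shift along the tool's x, y, z in cm, then the turn, a rotation vector about the tool's x, y, z in rad, then the finger opening in cm, from 0 to 9.18. A call has 1 to 20 rows; each row is the pose to reach, as a shift and turn from the pose commanded when the call began, along the tool's axes at that moment; what a row does not reach only later rows make up. A row lasts 1/10 s, in which the tool goes at most 50 mm and 8.59 degrees, less where a joint would pass 70% of its speed; a pose out of reach is approached as far as the arm can. A call with a gripper value outside its range is refused whole. The fingers move at their own pace and stop on an object; FORCE is the grip in N (left out, the last holds). Time passes only in rows, so rows that repeat a pose let the fingers close. It gives the time, the measured TCP pose, the force and the opening at its end, in the units of the state.
- status.observe(): the state, without advancing time (a new reading comes with each control period).
- viewer.read_camera(name): name is "scene" or "top" or "wrist"; returns a dict with "image" (480x640x3 uint8, red, green, blue), "range_z" (480x640 float32, m along the optical axis (not along the pixel's ray), 0 where there is no reading), "fx", "fy", "cx", "cy" (pixels), "camera_from_world" (4x4, takes a point from world to camera coordinates). Camera axes: x right, y up, looking along -z (the intrinsics and any distortion apply to the point x, -y, -z); pixel columns grow to the right and rows downward; lengths in m; the calibration is good to about 2 mm. A picture is of the moment at which its call begins.
- robot.hand_in(): hands the job in, once; it reports no verdict.
The state is a dict: "time": time; "qpos": joint angles; "qvel": joint speeds; "joint_efforts": joint torques, N m; "tool_pos": TCP position; "tool_rot": TCP orientation; "contact_force": force on the tool from outside, world axes, zero at the start; "torque": the same for the moment, N m; "opening": finger opening in m.
Only numpy, scipy, OpenCV 4.12 (cv2) and the standard library are available. Lean on these libraries where they do the work, as an engineer would, in place of code of your own. Each camera call takes 0.05 s, during which the arm holds its last target. There are 200 camera calls.

TASK

Lay the short rusty-red square tube in the channel across the blue tacking jig, fully down and with both ends sticking out about evenly, and let go of it; then fit the aluminium upper half onto the jig's two brass dowels. Springs keep the halves apart, so press the upper half down by its red grip until the two halves meet flush with no gap, and finish while still pressing it shut, without letting go, as if for the welder to tack it. Leave the other things on the bench alone.

Things in the scene. Friction and masses are not known exactly. Their poses are not given: they have to be found in the camera images.
- jig: Lower half of a split jig, bolted to the bench, immovable. Blue block 165 (x) by 56 (y) mm on a dark foot 196 by 90 by 10 mm. Origin: centre of the foot's underside, at bench height; z up, x along the block. The block's flat top is 36 mm above the origin. Across its middle runs the channel for the tube; two brass dowels and, nearer the middle, two green spring pins stand on it.
- channel (a point): Centre of the floor of the jig's channel, 26 mm above the jig's origin. The channel is 30 mm wide, 10 mm deep and runs along the jig's y right across the block (56 mm), open at both ends.
- dowel_a (a point): Tip of the brass dowel at x = +65 mm, y = 0 of the jig. Diameter 12 mm, rising 30 mm above the block's top (66 mm above the jig's origin), the last 8 mm tapered.
- dowel_b (a point): Tip of the other, equal brass dowel, at x = -65 mm, y = 0 of the jig.
- lifter (a joint): Travel in m of the jig's two green spring pins (12 mm diameter, at x = +43 and -43 mm of the jig), which move together. 0 = free, standing 10 mm above the block's top; 0.010 = flush with it, the halves shut. They take about 9 N at first and 13 N when flush; the upper half's own weight (about 5 N) is too little to sink them.
- cap: Loose upper half: pale aluminium plate 165 (x) by 56 (y) by 24 mm, about 0.5 kg, right way up. Origin: centre of its underside; z up, x along it. Through holes of 14 mm at x = +65 and -65 mm, y = 0; fits either way round. Under its middle a recess 34 mm wide, 17 mm deep, along y, for the tube. Its origin is 46 mm above the jig's origin when resting on the spring pins, 36 mm when shut flush.
- cap_grip (a point): Centre of the upper half's red grip, 49 mm above its origin: a bar 22 (x) by 56 (y) by 22 mm, from 38 to 60 mm above the origin, on two 12 mm wide steel posts at y = +20 and -20 mm. Take it from above with the fingers closing along the upper half's x.
- tube: Short piece of rusty-red square tube, 25 by 25 mm in section and 90 mm long along its y, about 0.2 kg, lying on the bench. Origin: its centre, 12.5 mm above what it lies on. Seated on the floor of the channel its centre is 38.5 mm above the jig's origin and it stands 15 mm out of the channel.
- hammer: Bystander: hammer lying on the bench, its handle's length along x. Leave alone.
- wrench: Bystander: steel wrench lying on the bench. Leave alone.
- offcut: Bystander: flat rusty plate 70 by 110 by 6 mm. Leave alone.
- spray_can: Bystander: upright yellow can 60 mm wide, 150 mm tall. Leave alone.
- magnet: Bystander: red and steel welding magnet about 100 by 75 by 18 mm. Leave alone.
- pliers: Bystander: steel locking pliers about 215 mm long, lying flat. Leave alone.
- brush: Bystander: brush lying on the bench. Leave alone.
There are look-alikes about, which are no part of the job. Several things look just like the tube: the one meant starts nearest to the robot's base.

How it is judged:
By the outcome, as a careful person would: the job done as asked, in the order asked, and still so for the second after the job is handed in, while the arm keeps its last pose, push and grip.
It also fails if it takes over 64 s, if anything falls off the work surface, if the arm or the gripper's body presses on something with over 40 N, if the wrist force passes 120 N, or if a joint passes its speed limit or range.

## Working session

There is one attempt and no reset: what is moved stays moved. The work goes in short steps, Python scripts to look and compute and a shell command to move; the robot and the scene stay as the last step left them, time stands still between calls to the robot, and variables do not carry over. Pictures are saved under pics/ and viewed, about 8 in all and at most 12, crops included, and the job is handed in when it is done.

```bash
mkdir -p pics; cat > h.py <<'E'
import numpy as np, cv2
from cell import status, viewer, robot
from scipy.spatial.transform import Rotation as R
def cam(n):
    return viewer.read_camera(n)
def cloud(c):
    z=c["range_z"]; v,u=np.mgrid[0:480,0:640]
    p=np.stack([(u-c["cx"])/c["fx"]*z,-(v-c["cy"])/c["fy"]*z,-z,np.ones_like(z)],-1)
    w=p@np.linalg.inv(c["camera_from_world"]).T
    w=w[...,:3]; w[z==0]=np.nan
    return w
def save(n,c,crop=None,s=1):
    im=c["image"][...,::-1]
    if crop: im=im[crop[1]:crop[3],crop[0]:crop[2]]
    cv2.imwrite("pics/"+n,cv2.resize(im,None,fx=s,fy=s,interpolation=cv2.INTER_CUBIC))
E
python3 - <<'E'
from h import *
s=status.observe()
for k in s: print(k,s[k])
print(robot.pinch_z)
c=cam("top");save("top.png",c,s=1.25);np.savez("top.npz",w=cloud(c),im=c["image"])
for k in c:
  if k not in("image","range_z"):print(k,c[k])
E
```

```text
time 0.0
qpos [ 1.14499932e+00  3.42721072e-01  1.52504118e+00 -1.16325834e-05
  1.27539583e+00 -1.46024052e-01]
qvel [2.16967702e-03 5.00616289e-04 4.12162415e-04 9.76073039e-05
 1.14534324e-03 5.63161266e-04]
joint_efforts [-2.75258590e-04 -4.31251502e+01 -2.44213110e+01  7.17507675e-02
  5.61498245e-02 -1.34313368e-04]
tool_pos [0.14479161 0.50420346 0.22603739]
tool_rot [-1.57234671e+00  2.16773317e-04 -2.79769725e-01]
contact_force [-0.16272208 -0.88700478 -0.06313946]
torque [-0.02049696  0.01051408  0.01747821]
opening 0.0914282835028846
0.0188
fx 545.5744303298401
fy 545.5744303298401
cx 323.7433955295633
cy 240.7934103523677
camera_from_world [[ 2.75758381e-03 -9.99996135e-01  3.53922873e-04  1.07302094e-02]
 [ 9.96881494e-01  2.77690687e-03  7.88642842e-02 -5.18386643e-01]
 [-7.88649622e-02  1.35344290e-04  9.96885299e-01 -1.52242986e+00]
 [ 0.00000000e+00  0.00000000e+00  0.00000000e+00  1.00000000e+00]]
```

View pics/top.png

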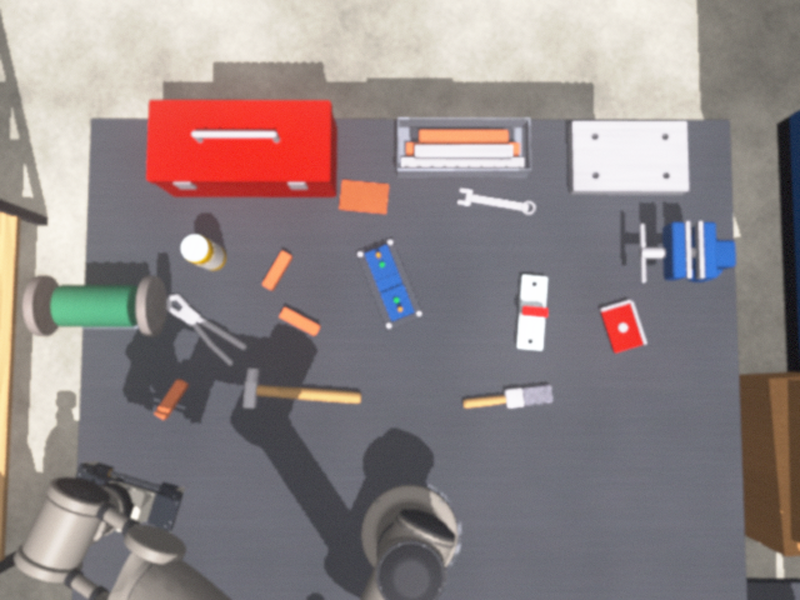

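```bash
python3 - <<'E'
from h import *
d=np.load("top.npz");w=d["w"];hsv=cv2.cvtColor(d["im"],cv2.COLOR_RGB2HSV)
def rep(n,m,zr):
    m=m&(w[...,2]>zr[0])&(w[...,2]<zr[1])
    k,l,st,ce=cv2.connectedComponentsWithStats(m.astype(np.uint8))
    for i in range(1,k):
        if st[i,4]<60: continue
        p=w[l==i]; r=cv2.minAreaRect((p[:,:2]*1000).astype(np.float32))
        print(n,ce[i].round(),st[i,4],"rect",np.round(r[0],1),np.round(r[1],1),round(r[2],1),"z",np.median(p[:,2]).round(4),"dist",np.hypot(*r[0]).round())
H,S,V=hsv[...,0],hsv[...,1],hsv[...,2]
rep("or",(H<14)&(S>140)&(V>80),(.012,.06))
rep("bl",(H>100)&(H<125)&(S>150),(.02,.06))
v,u=np.mgrid[0:480,0:640]
roi=(u>405)&(u<445)&(v>210)&(v<290)
rep("cap",roi,(.015,.035)); rep("grip",roi&(S>120),(.03,.1))
rep("capall",roi,(.012,.1))
rep("yel",(H>15)&(H<32)&(S>120)&(u>285)&(u<335)&(v>190)&(v<260),(.0,.1))
c=cam("scene");save("scene.png",c,s=1.25)
save("crop.png",dict(image=d["im"]),(110,180,450,350),2.3)
E
```

```text
or [202. 154.] 496 rect [761.1 357. ] [ 11.3 370.6] 1.3 z 0.0393 dist 841.0
or [222. 216.] 141 rect [589.7 302.9] [26.1 86.3] 60.2 z 0.0246 dist 663.0
or [497. 263.] 640 rect [ 458.9 -478.5] [94.  68.7] 17.4 z 0.0168 dist 663.0
or [242. 255.] 75 rect [477.8 247.6] [85.6 13.4] 62.4 z 0.0257 dist 538.0
or [136. 319.] 257 rect [298.5 534.8] [26.2 88.8] 57.3 z 0.025 dist 612.0
bl [311. 226.] 920 rect [559.9  48. ] [164.   53.1] 22.0 z 0.0353 dist 562.0
cap [425. 250.] 998 rect [ 495.1 -273.5] [ 57.  165.8] 85.0 z 0.0241 dist 566.0
grip [428. 249.] 137 rect [ 494.2 -274.5] [54.1 19.5] 85.0 z 0.06 dist 565.0
capall [425. 249.] 1185 rect [ 495.1 -273.5] [ 57.  165.8] 85.0 z 0.025 dist 566.0
```

View pics/crop.png

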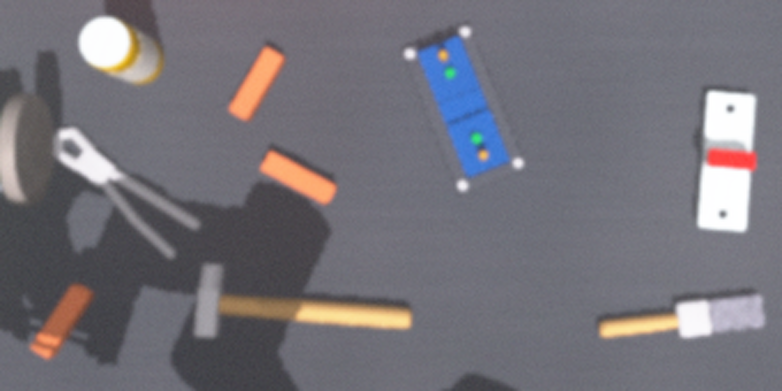

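View pics/scene.png

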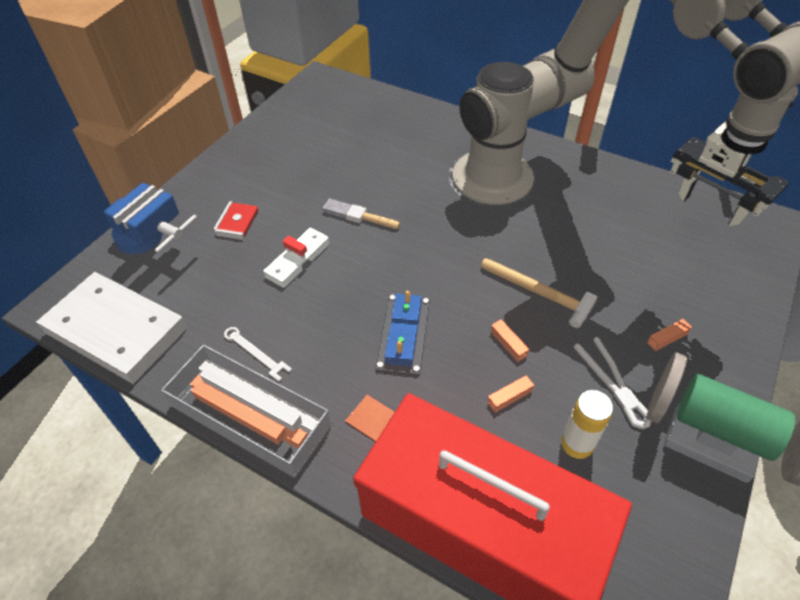

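```bash
cat >> h.py <<'E'
def fit(p):
    r=cv2.minAreaRect((p[:,:2]*1000).astype(np.float32)); b=cv2.boxPoints(r)
    e=[b[1]-b[0],b[2]-b[1]]; e=max(e,key=np.linalg.norm)
    return np.array(r[0])/1000,np.sort(r[1]),np.arctan2(e[1],e[0])
def go(xyz,jaw):
    """shift (cm) and turn about tool y to have TCP at xyz, jaws along angle jaw (mod pi)"""
    s=status.observe(); T=R.from_euler('xyz',s["tool_rot"]); 
    sh=T.inv().apply(np.array(xyz)-s["tool_pos"])*100
    y=jaw-np.pi/2; d=(y-s["tool_rot"][2]+np.pi/2)%np.pi-np.pi/2
    print("shift",sh.round(2),"turn y",round(-d,3),"or",round(-d+np.pi*np.sign(d),3),"rot",np.round(s["tool_rot"],4),"q6",s["qpos"][5].round(3),"t",s["time"],"F",np.round(s["contact_force"],1),"op",round(s["opening"],4))
E
python3 - <<'E'
from h import *
d=np.load("top.npz");w=d["w"];hsv=cv2.cvtColor(d["im"],cv2.COLOR_RGB2HSV)
H,S,V=cv2.split(hsv);v,u=np.mgrid[0:480,0:640]
m=(u>218)&(u<262)&(v>240)&(v<272)&(w[...,2]>.012)&(w[...,2]<.04)
c,s,a=fit(w[m]);print("tube",c,s,a,m.sum())
m=(H>100)&(H<125)&(S>150)&(w[...,2]>.03)&(w[...,2]<.06)&(u>280)&(u<345)&(v>180)
m2=(u>405)&(u<445)&(v>210)&(v<290)&(w[...,2]>.015)&(w[...,2]<.035)
for n,x in(("jig",m),("cap",m2)):print(n,fit(w[x]))
go((c[0],c[1],.15),a+np.pi/2)
E
```

```text
tube [0.47341061 0.25166719] [24.96481323 91.48744965] 1.088769 288
jig (array([0.55915405, 0.04770408]), array([ 53.07474899, 162.51077271]), np.float32(0.3843331))
cap (array([ 0.49510974, -0.27353653]), array([ 56.97564697, 165.80682373]), np.float32(-0.086920395))
shift [ 38.56   7.62 -15.19] turn y -1.369 or 1.773 rot [-1.5722e+00  2.0000e-04 -2.7980e-01] q6 -0.146 t 0.1 F [-1.4 -0.7 -0.1] op 0.0918
```

Candidates that look like the tube, in top-view pixels: (300,320) at 0.54 m from the base, (171,399) at 0.61 m and (277,270) at 0.66 m. I choose (300,320) because it is nearest; the crop shows it as a plain 25×90 mm tube. In the crop, the jig is at (465,105) and the cap at (727,160).

```bash
python3 -m pendant '[[[38.5,7.6,-15.2,0,1.77,0,6],[38.5,7.6,-15.2,0,1.77,0,6],[38.5,7.6,-15.2,0,1.77,0,6],[38.5,7.6,-15.2,0,1.77,0,6],[38.5,7.6,-15.2,0,1.77,0,6],[38.5,7.6,-15.2,0,1.77,0,6],[38.5,7.6,-15.2,0,1.77,0,6],[38.5,7.6,-15.2,0,1.77,0,6],[38.5,7.6,-15.2,0,1.77,0,6],[38.5,7.6,-15.2,0,1.77,0,6],[38.5,7.6,-15.2,0,1.77,0,6],[38.5,7.6,-15.2,0,1.77,0,6],[38.5,7.6,-15.2,0,1.77,0,6],[38.5,7.6,-15.2,0,1.77,0,6],[38.5,7.6,-15.2,0,1.77,0,6],[38.5,7.6,-15.2,0,1.77,0,6]]]' 40
python3 - <<'E'
from h import *
c=cam("wrist");save("w1.png",c);w=cloud(c);np.savez("w1.npz",w=w,im=c["image"])
m=(w[...,2]>.02)&(w[...,2]<.032)&(np.hypot(w[...,0]-.473,w[...,1]-.252)<.06)
p=w[m];ce,s,a=fit(p);print(ce,s,a,np.median(p[:,2]),m.sum())
go((ce[0],ce[1],.0145),a+np.pi/2)
E
```

```text
time: 1.7
tool_pos: [0.4729, 0.2523, 0.1507]
tool_rot: [-1.571, 0.0, -2.048]
contact_force: [-0.6, -0.4, -0.6]
opening: 0.0599
[0.47120062 0.25018243] [25.02502251 90.40219116] 1.0874625 0.024882964177473377 3228
shift [ 0.27 13.62 -0.06] turn y 0.006 or -3.136 rot [-1.5708  0.     -2.0485] q6 0.825 t 1.75 F [ 0.2 -0.7 -0.4] op 0.0605
```

View pics/w1.png

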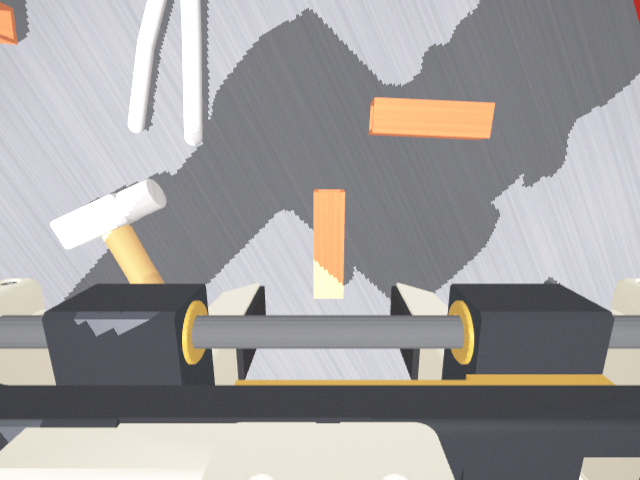

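The wrist view shows the chosen tube whole at (329,244), clear of the fingers. I'm descending to grip it.

```bash
python3 -m pendant '[[[0.2,5,0,0,0,0,6],[0.3,10,-0.05,0,0,0,5],[0.3,13,-0.05,0,0,0,5],[0.3,13.6,-0.05,0,0,0,5],[0.3,13.6,-0.05,0,0,0,5],[0.3,13.6,-0.05,0,0,0,1.5],[0.3,13.6,-0.05,0,0,0,1.5],[0.3,13.6,-0.05,0,0,0,1.5],[0.3,13.6,-0.05,0,0,0,1.5],[0.3,13.6,-0.05,0,0,0,1.5],[0.3,13.6,-0.05,0,0,0,1.5],[0.3,13.6,-0.05,0,0,0,1.5]]]' 40
python3 - <<'E'
from h import *
d=np.load("w1.npz")
go((.559,.048,.15),.384)
E
```

```text
time: 2.95
tool_pos: [0.472, 0.25, 0.0159]
tool_rot: [-1.569, 0.002, -2.05]
contact_force: [0.2, -0.8, 7.2]
opening: 0.0248
shift [ 13.89 -13.41  17.06] turn y -0.863 or 2.279 rot [-1.5693e+00  1.6000e-03 -2.0498e+00] q6 0.823 t 2.95 F [ 0.2 -0.8  7.2] op 0.0248
```

```bash
python3 -m pendant '[[[0,-4,0,0,0,0,1.5],[0,-8,0,0,0,0,1.5],[3,-13,4,0,-0.15,0,1.5],[7,-18,8,0,-0.3,0,1.5],[11,-18,12,0,-0.45,0,1.5],[14,-18,15,0,-0.6,0,1.5],[17,-18,18,0,-0.75,0,1.5],[19,-18.4,21,0,-0.863,0,1.5],[19,-18.4,22,0,-0.863,0,1.5],[19,-18.4,22,0,-0.863,0,1.5],[19,-18.4,22,0,-0.863,0,1.5],[19,-18.4,22,0,-0.863,0,1.5],[19,-18.4,22,0,-0.863,0,1.5]]]' 40
cat > jig.py <<'E'
from h import *
import sys
c=cam("wrist");save(sys.argv[1],c);w=cloud(c);np.savez("w2.npz",w=w,im=c["image"])
H,S,V=cv2.split(cv2.cvtColor(c["image"],cv2.COLOR_RGB2HSV))
near=np.hypot(w[...,0]-.559,w[...,1]-.048)<.11
m=near&(w[...,2]>.031)&(w[...,2]<.041)&(H>95)&(H<130)&(S>120)
p=w[m];ce,s,a=fit(p);print("block",ce,s,a,np.median(p[:,2]),m.sum())
for n,lo,hi in(("brass",10,28),("green",45,85)):
    k,l,st,cc=cv2.connectedComponentsWithStats((near&(w[...,2]>.04)&(w[...,2]<.08)&(H>lo)&(H<hi)&(S>100)).astype(np.uint8))
    for i in range(1,k):
        if st[i,4]>15:
            q=w[l==i];t=q[:,2].max();q=q[q[:,2]>t-.003];print(n,cc[i].round(),st[i,4],np.median(q,0).round(4),((q.min(0)+q.max(0))/2).round(4))
go((.559,.048,.15),.384)
E
python3 jig.py w2.png
```

```text
time: 4.25
tool_pos: [0.5783, -0.0189, 0.1986]
tool_rot: [-1.571, 0.001, -1.185]
contact_force: [0.2, 0.8, -2.0]
opening: 0.0246
block [0.55816663 0.0475062 ] [ 54.50778961 164.58618164] 0.3869169 0.03585686428662074 9050
brass [261. 158.] 117 [0.5004 0.0243 0.0638] [0.4999 0.0239 0.0645]
brass [414. 158.] 219 [0.6178 0.0718 0.0656] [0.6178 0.0713 0.0659]
green [386. 158.] 160 [0.5974 0.0633 0.0459] [0.5973 0.0634 0.0461]
green [286. 158.] 147 [0.5184 0.0311 0.046 ] [0.5182 0.031  0.0461]
shift [-6.93  4.87  0.73] turn y 0.002 or -3.14 rot [-1.5711e+00  4.0000e-04 -1.1852e+00] q6 -0.551 t 4.3 F [-0.2  0.5 -2.1] op 0.0242
```

View pics/w2.png

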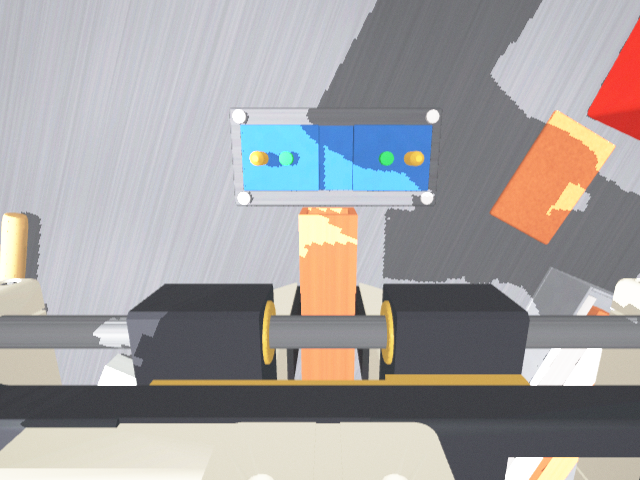

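The tube at (328,285) hangs straight in the grip. The jig is in clear view, with its channel at (336,158).

```bash
python3 - <<'E'
from h import *
d=np.load("w2.npz");w=d["w"];H,S,V=cv2.split(cv2.cvtColor(d["im"],cv2.COLOR_RGB2HSV))
s=status.observe();T=R.from_euler('xyz',s["tool_rot"])
v,u=np.mgrid[0:480,0:640]
m=(H<22)&(S>90)&(w[...,2]>.17)&(u>290)&(u<365)&(v>205)&(v<315)
q=T.inv().apply(w[m]-s["tool_pos"])
top=q[q[:,1]<-.005]
print(m.sum(),np.percentile(q,[1,50,99],0).round(4))
A=np.c_[top[:,0],np.ones(len(top))];print("top y slope/at0",np.linalg.lstsq(A,top[:,1],rcond=None)[0])
for x0 in(-.05,-.04,-.03,-.02):
  k=top[abs(top[:,0]-x0)<.005]
  if len(k)>5:print(x0,k[:,2].min().round(4),k[:,2].max().round(4),np.median(k[:,1]).round(4))
go((.5582,.0475,.10),.386)
E
```

```text
4724 [[-0.0459 -0.0104 -0.0131]
 [-0.0201 -0.0088  0.0005]
 [-0.0002  0.0136  0.0112]]
top y slope/at0 [-0.00604211 -0.00899797]
-0.05 -0.0131 0.0115 -0.0086
-0.04 -0.0017 0.0114 -0.0088
-0.03 -0.0131 0.0114 -0.0089
-0.02 -0.0133 0.0114 -0.0089
shift [-6.92  9.87  0.63] turn y -0.0 or 3.141 rot [-1.5711e+00  4.0000e-04 -1.1852e+00] q6 -0.551 t 4.3 F [-0.2  0.5 -2.1] op 0.0242
```

```bash
python3 -m pendant '[[[-3,3,0.3,0,0,0,1.5],[-6,6,0.6,0,0,0,1.5],[-6.9,9.8,0.6,0,0,0,1.5],[-6.9,12,0.6,0,0,0,1.5],[-6.9,13.5,0.6,0,0,0,1.5],[-6.9,13.5,0.6,0,0,0,1.5],[-6.9,13.5,0.6,0,0,0,1.5],[-6.9,13.5,0.6,0,0,0,1.5]]]' 40
python3 - <<'E'
from h import *
go((.5582,.0475,.042),.386)
c=cam("wrist");save("w3.png",c)
E
```

```text
time: 5.1
tool_pos: [0.5594, 0.0462, 0.065]
tool_rot: [-1.569, -0.001, -1.186]
contact_force: [0.1, 0.3, -2.0]
opening: 0.0247
shift [-0.17  2.3  -0.06] turn y -0.002 or 3.14 rot [-1.5687e+00 -9.0000e-04 -1.1865e+00] q6 -0.439 t 5.1 F [ 0.1  0.3 -2. ] op 0.0247
```

View pics/w3.png

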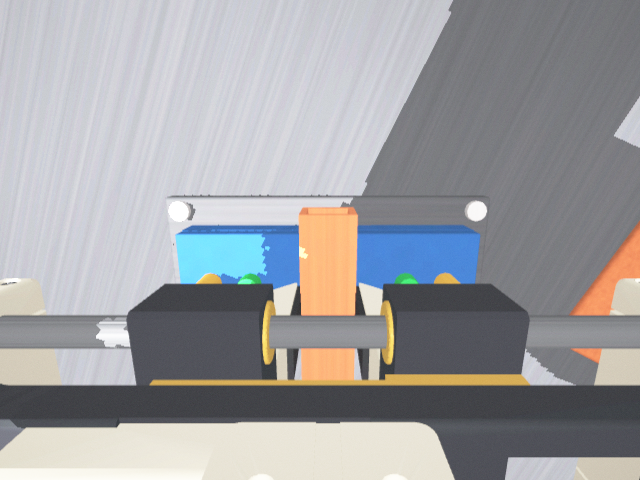

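The tube is centred over the channel: both the tube and the block are at column 328. I'm lowering it gently.

```bash
python3 -m pendant '[[[-0.1,0.8,-0.03,0,0,0,1.5],[-0.15,1.4,-0.03,0,0,0,1.5],[-0.15,1.9,-0.03,0,0,0,1.5],[-0.15,2.2,-0.03,0,0,0,1.5],[-0.15,2.35,-0.03,0,0,0,1.5],[-0.15,2.35,-0.03,0,0,0,1.5],[-0.15,2.35,-0.03,0,0,0,1.5]]]' 40
python3 -c "
from h import *
go((.5582,.0475,.042),.386)"
```

```text
time: 5.85
tool_pos: [0.5573, 0.0472, 0.0419]
tool_rot: [-1.571, 0.0, -1.187]
contact_force: [-6.4, -0.7, 15.1]
opening: 0.0248
shift [ 0.01 -0.01  0.09] turn y -0.002 or 3.14 rot [-1.5711e+00  1.0000e-04 -1.1867e+00] q6 -0.436 t 5.85 F [-6.4 -0.7 15.1] op 0.0248
```

```bash
python3 -m pendant '[[[0,0,0,0,0,0,3.2],[0,0,0,0,0,0,3.2],[0,0,0,0,0,0,3.2],[0,0,0,0,0,0,3.2],[0,-1.5,0,0,0,0,3.2],[0,-4,0,0,0,0,3.2],[0,-8,0,0,0,0,4],[3,-12,0,0,0,0,5],[8,-16,0,0,0,0,5],[8,-16,0,0,0,0,5],[8,-16,0,0,0,0,5],[8,-16,0,0,0,0,5]]]' 40
python3 jig.py w4.png
python3 - <<'E'
from h import *
d=np.load("w2.npz");w=d["w"];H,S,V=cv2.split(cv2.cvtColor(d["im"],cv2.COLOR_RGB2HSV))
m=(H<22)&(S>90)&(w[...,2]>.047)&(w[...,2]<.06)&(np.hypot(w[...,0]-.558,w[...,1]-.0475)<.055)
print("tube",fit(w[m]),np.percentile(w[m][:,2],[5,50,95]))
A=np.c_[w[m][:,:2]-[.558,.0475],np.ones(m.sum())];print(np.linalg.lstsq(A,w[m][:,2],rcond=None)[0])
c=np.array([.4951,-.2735]);go((c[0]-.07*.087,c[1]-.08,.2),-.087)
E
```

```text
time: 7.05
tool_pos: [0.5866, -0.0262, 0.1985]
tool_rot: [-1.573, 0.002, -1.187]
contact_force: [-0.7, 0.1, 0.8]
opening: 0.0499
block [0.55816687 0.04733902] [ 55.34386826 164.77598572] 0.38761455 0.035848378619937615 9227
brass [329. 118.] 1942 [0.5492 0.0669 0.0512] [0.5496 0.0679 0.052 ]
brass [255. 146.] 131 [0.5001 0.0244 0.0645] [0.4996 0.0232 0.065 ]
brass [409. 146.] 214 [0.6178 0.0717 0.0657] [0.6176 0.0717 0.0662]
green [381. 146.] 164 [0.5977 0.0634 0.0461] [0.5976 0.0635 0.0468]
green [280. 146.] 156 [0.5184 0.0309 0.0459] [0.5183 0.031  0.0461]
shift [-7.85  4.84  0.24] turn y 0.001 or -3.141 rot [-1.5738  0.0026 -1.1863] q6 -0.559 t 7.1 F [ 0.7  1.  -0.8] op 0.05
tube (array([0.54951904, 0.06379157]), array([24.86366272, 54.82195663]), np.float32(-1.1913165)) [0.04960628 0.05086413 0.05208725]
[0.00369384 0.00089861 0.05087715]
shift [ 26.73  -0.18 -21.32] turn y 0.472 or -2.67 rot [-1.5738  0.0026 -1.1863] q6 -0.559 t 7.1 F [ 0.7  1.  -0.8] op 0.05
```

View pics/w4.png

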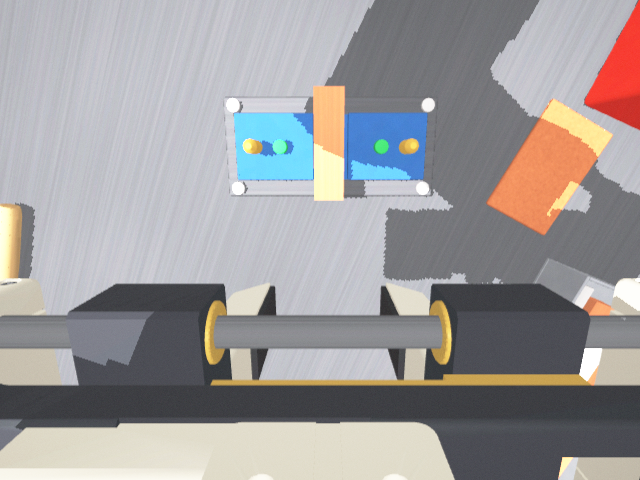

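The tube is seated: its top is level at 0.051 and it sits squarely across at (329,143), sticking out about evenly. Next is the cap.

```bash
python3 -m pendant '[[[4,0,-3,0,0.1,0,5],[8,-0.2,-6,0,0.2,0,5],[12,-0.2,-9.5,0,0.3,0,5],[16,-0.2,-12.5,0,0.4,0,5],[20,-0.2,-16,0,0.47,0,5],[24,-0.2,-19,0,0.472,0,5],[26.7,-0.2,-21.3,0,0.472,0,5],[26.7,-0.2,-21.3,0,0.472,0,5],[26.7,-0.2,-21.3,0,0.472,0,5],[26.7,-0.2,-21.3,0,0.472,0,5],[26.7,-0.2,-21.3,0,0.472,0,5]]]' 40
python3 - <<'E'
from h import *
c=cam("wrist");save("w5.png",c);w=cloud(c)
H,S,V=cv2.split(cv2.cvtColor(c["image"],cv2.COLOR_RGB2HSV))
n=np.hypot(w[...,0]-.495,w[...,1]+.2735)<.1
m=n&(w[...,2]>.020)&(w[...,2]<.029);p=w[m]
print("cap",fit(p),np.median(p[:,2]),m.sum())
g=n&(w[...,2]>.056)&(w[...,2]<.064);print("grip",fit(w[g]),g.sum())
ce,_,a=fit(p)
go((ce[0],ce[1],.0302),-.087)
E
```

```text
time: 8.2
tool_pos: [0.4909, -0.3523, 0.2019]
tool_rot: [-1.571, 0.001, -1.656]
contact_force: [-0.3, 0.1, -0.1]
opening: 0.05
cap (array([ 0.49247214, -0.27506912]), array([ 55.39121628, 165.45794678]), np.float32(-0.08470864)) 0.023844625659519197 9518
grip (array([ 0.49238602, -0.2749574 ]), array([21.57845497, 55.07102203]), np.float32(1.4912542)) 1878
shift [-7.72 17.19 -0.5 ] turn y 0.001 or -3.14 rot [-1.5711e+00  6.0000e-04 -1.6564e+00] q6 -0.664 t 8.25 F [-0.   1.1  0.6] op 0.0502
```

View pics/w5.png

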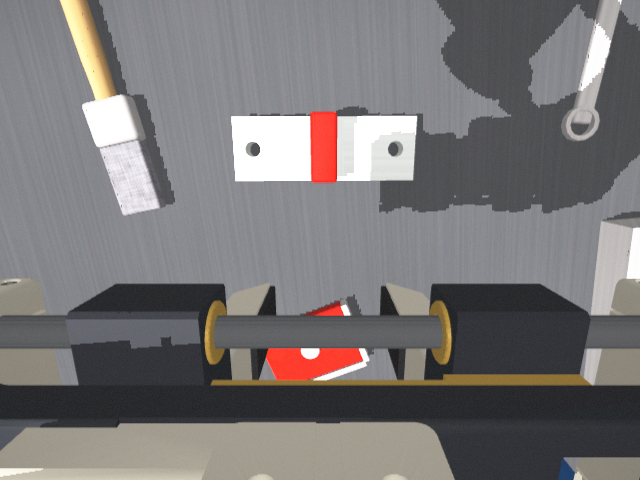

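The cap is clear of its neighbours, with its grip at (324,147). I'm gripping it at 60 N.

```bash
python3 -m pendant '[[[-4,3,-0.3,0,0,0,5],[-7.7,7,-0.5,0,0,0,5],[-7.7,10.5,-0.5,0,0,0,5],[-7.7,14,-0.5,0,0,0,5],[-7.7,16.5,-0.5,0,0,0,5],[-7.7,17.2,-0.5,0,0,0,5],[-7.7,17.2,-0.5,0,0,0,5],[-7.7,17.2,-0.5,0,0,0,1],[-7.7,17.2,-0.5,0,0,0,1],[-7.7,17.2,-0.5,0,0,0,1],[-7.7,17.2,-0.5,0,0,0,1],[-7.7,17.2,-0.5,0,0,0,1],[-7.7,17.2,-0.5,0,0,0,1],[-7.7,17.2,-0.5,0,0,0,1]]]' 60
python3 - <<'E'
from h import *
go((.5582,.0475,.2),.3865)
E
```

```text
time: 9.65
tool_pos: [0.4927, -0.2776, 0.0311]
tool_rot: [-1.569, -0.001, -1.659]
contact_force: [0.0, 0.3, 5.3]
opening: 0.0213
shift [-32.94 -16.91   3.69] turn y -0.475 or 2.667 rot [-1.5689e+00 -1.0000e-03 -1.6588e+00] q6 -0.561 t 9.65 F [0.  0.3 5.3] op 0.0213
```

```bash
python3 -m pendant '[[[0,-2,0,0,0,0,1],[0,-5,0,0,0,0,1],[0,-9,0,0,0,0,1],[-2,-13,1,0,-0.05,0,1],[-5,-16.9,2,0,-0.1,0,1],[-9,-16.9,3,0,-0.2,0,1],[-13,-16.9,4.5,0,-0.3,0,1],[-17,-16.9,6,0,-0.4,0,1],[-21,-16.9,7.2,0,-0.475,0,1],[-24,-16.9,8.2,0,-0.475,0,1],[-24,-16.9,8.2,0,-0.475,0,1],[-24,-16.9,8.2,0,-0.475,0,1],[-24,-16.9,8.2,0,-0.475,0,1],[-24,-16.9,8.2,0,-0.475,0,1],[-24,-16.9,8.2,0,-0.475,0,1]]]' 60
python3 jig.py w6.png
cat > inh.py <<'E'
from h import *
d=np.load("w2.npz");w=d["w"];s=status.observe();T=R.from_euler('xyz',s["tool_rot"])
q=T.inv().apply((w-s["tool_pos"]).reshape(-1,3)).reshape(w.shape)
im=d["im"];H,S,V=cv2.split(cv2.cvtColor(im,cv2.COLOR_RGB2HSV))
v,u=np.mgrid[0:480,0:640]
# cap plate top: tool y around +.006
m=(q[...,1]>-.002)&(q[...,1]<.012)&(q[...,0]>-.05)&(q[...,0]<.0)&(abs(q[...,2])<.095)
p=q[m];print("plate n",m.sum(),"x",np.percentile(p[:,0],[.5,50,99.5]).round(4),"z",np.percentile(p[:,2],[.5,99.5]).round(4))
A=np.c_[p[:,[0,2]],np.ones(len(p))];print("plane y=ax+bz+c",np.linalg.lstsq(A,p[:,1],rcond=None)[0].round(4))
e=[]
for z0 in np.arange(-.07,.071,.01):
    k=p[abs(p[:,2]-z0)<.003]
    if len(k)>5:e.append((z0,np.percentile(k[:,0],1)))
e=np.array(e);print("back edge x vs z",np.polyfit(e[:,0],e[:,1],1).round(4),e[:,1].round(4))
E
python3 inh.py
```

```text
time: 11.15
tool_pos: [0.5945, -0.0463, 0.1991]
tool_rot: [-1.571, 0.0, -1.185]
contact_force: [1.1, 0.1, -5.3]
opening: 0.022
block [0.55792938 0.04730305] [ 55.08306885 165.0803833 ] 0.38600558 0.03585270153231046 9838
brass [329.  92.] 1882 [0.5498 0.0653 0.0512] [0.5518 0.0617 0.052 ]
brass [252. 118.] 173 [0.4995 0.0242 0.0643] [0.498  0.0229 0.0649]
brass [410. 118.] 234 [0.6178 0.0716 0.0654] [0.6176 0.0714 0.0657]
brass [342. 166.] 25 [0.5813 0.0151 0.0506] [0.5814 0.0162 0.051 ]
green [279. 119.] 167 [0.518  0.0311 0.046 ] [0.518  0.0312 0.0466]
green [382. 119.] 166 [0.5977 0.0634 0.0458] [0.5977 0.0633 0.0464]
shift [-10.06   4.92   0.24] turn y 0.002 or -3.14 rot [-1.5709e+00  1.0000e-04 -1.1852e+00] q6 -0.592 t 11.2 F [ 1.  -0.  -4.4] op 0.0212
plate n 13501 x [-0.0309 -0.0212 -0.008 ] z [-0.0832  0.0807]
plane y=ax+bz+c [-0.0241  0.0017  0.0069]
back edge x vs z [-0.0014 -0.0308] [-0.0306 -0.0307 -0.0307 -0.0307 -0.0308 -0.0307 -0.0309 -0.0309 -0.0309
 -0.0308 -0.0309 -0.0308 -0.0309 -0.0308 -0.0308]
```

View pics/w6.png

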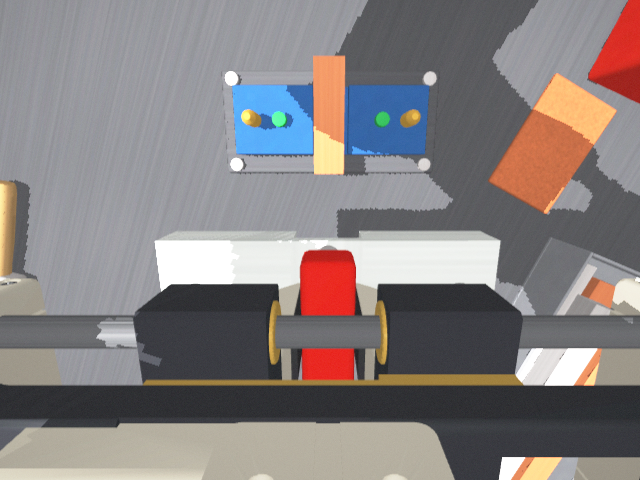

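The cap hangs level in view. In the tool frame its centre is about 2.8 mm towards −x of the TCP. I'm moving above the dowels.

```bash
python3 -m pendant '[[[-3,0,0.1,0,0,0,1],[-6,1,0.2,0,0,0,1],[-9,3,0.3,0,0,0,1],[-9.8,6,0.3,0,0,0,1],[-9.8,8.5,0.3,0,0,0,1],[-9.8,9.3,0.3,0,0,0,1],[-9.8,9.3,0.3,0,0,0,1],[-9.8,9.3,0.3,0,0,0,1],[-9.8,9.3,0.3,0,0,0,1],[-9.8,9.3,0.3,0,0,0,1]]]' 60
python3 - <<'E'
from h import *
go((.5597,.0450,.09),.3856)
c=cam("wrist");save("w7.png",c);w=cloud(c);np.savez("w2.npz",w=w,im=c["image"])
c=cam("scene");save("s2.png",c,(270,210,380,310),6)
E
python3 inh.py
```

```text
time: 12.2
tool_pos: [0.5614, 0.0463, 0.1074]
tool_rot: [-1.569, -0.001, -1.184]
contact_force: [-0.5, -0.5, -5.0]
opening: 0.0218
shift [ 0.06  1.74 -0.21] turn y 0.001 or -3.141 rot [-1.5686e+00 -9.0000e-04 -1.1843e+00] q6 -0.44 t 12.2 F [-0.5 -0.5 -5. ] op 0.0218
plate n 13579 x [-0.0307 -0.0211 -0.0078] z [-0.0826  0.0811]
plane y=ax+bz+c [-0.0301  0.0004  0.0063]
back edge x vs z [-0.0014 -0.0306] [-0.0305 -0.0305 -0.0305 -0.0306 -0.0306 -0.0306 -0.0307 -0.0307 -0.0306
 -0.0306 -0.0307 -0.0307 -0.0307 -0.0307 -0.0307]
```

View pics/s2.png

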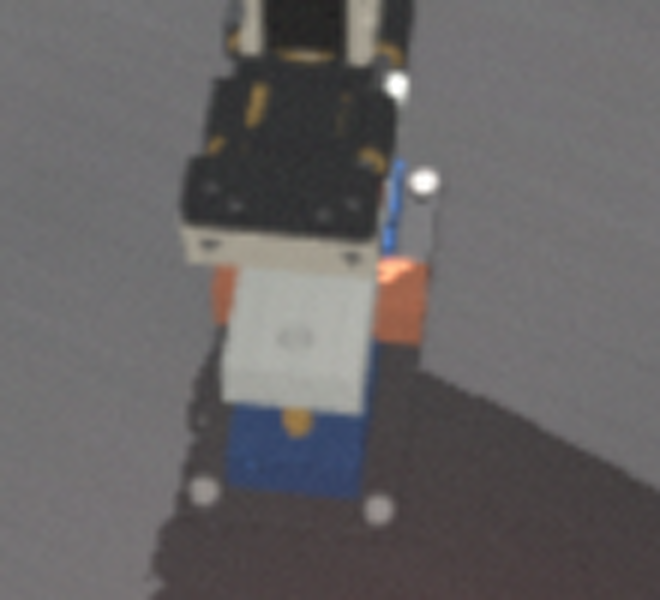

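The scene crop shows the cap in line over the dowel, which is visible at (297,420). I'm lowering onto the tapers.

```bash
python3 -m pendant '[[[0.05,0.3,-0.15,0,0,0,1],[0.05,0.6,-0.15,0,0,0,1],[0.05,0.9,-0.15,0,0,0,1],[0.05,1.2,-0.15,0,0,0,1],[0.05,1.4,-0.15,0,0,0,1],[0.05,1.4,-0.15,0,0,0,1],[0.05,1.4,-0.15,0,0,0,1]]]' 60
python3 - <<'E'
from h import *
go((.5597,.0450,.077),.3856);print(status.observe()["torque"])
E
```

```text
time: 13.0
tool_pos: [0.5594, 0.0456, 0.0922]
tool_rot: [-1.571, 0.0, -1.184]
contact_force: [-0.3, -0.4, -5.5]
opening: 0.0219
shift [0.07 1.52 0.  ] turn y 0.001 or -3.14 rot [-1.5708e+00  1.0000e-04 -1.1837e+00] q6 -0.442 t 13.0 F [-0.3 -0.4 -5.5] op 0.0219
[-0.09437321 -0.02790243  0.07066479]
```

The tips are in the holes with no contact force. I'm continuing down.

```bash
python3 -m pendant '[[[0.03,0.3,0,0,0,0,1],[0.03,0.6,0,0,0,0,1],[0.03,0.9,0,0,0,0,1],[0.03,1.2,0,0,0,0,1],[0.03,1.3,0,0,0,0,1],[0.03,1.3,0,0,0,0,1]]]' 60
python3 - <<'E'
from h import *
go((.5597,.0450,.077),.3856);print(status.observe()["torque"])
E
```

```text
time: 13.6
tool_pos: [0.5594, 0.0453, 0.0789]
tool_rot: [-1.571, 0.0, -1.184]
contact_force: [-0.3, -0.3, -4.9]
opening: 0.0216
shift [0.04 0.19 0.02] turn y 0.001 or -3.14 rot [-1.5712e+00  2.0000e-04 -1.1838e+00] q6 -0.443 t 13.6 F [-0.3 -0.3 -4.9] op 0.0216
[-0.13538731  0.03458653  0.02745142]
```

Still free, with only the cap's weight on the wrist. Now I'm pressing towards flush (TCP about 0.067).

```bash
python3 -m pendant '[[[0.02,0.3,0,0,0,0,1],[0.02,0.5,0,0,0,0,1],[0.02,0.7,0,0,0,0,1],[0.02,0.9,0,0,0,0,1],[0.02,1.05,0,0,0,0,1],[0.02,1.15,0,0,0,0,1],[0.02,1.15,0,0,0,0,1],[0.02,1.15,0,0,0,0,1]]]' 60
python3 - <<'E'
from h import *
go((.5597,.0450,.067),.3856);print(status.observe()["torque"])
E
```

```text
time: 14.4
tool_pos: [0.5601, 0.0451, 0.0688]
tool_rot: [-1.569, -0.001, -1.184]
contact_force: [-2.6, 0.4, 6.5]
opening: 0.0212
shift [-0.    0.18 -0.04] turn y 0.001 or -3.14 rot [-1.5693e+00 -6.0000e-04 -1.1838e+00] q6 -0.443 t 14.4 F [-2.6  0.4  6.5] op 0.0212
[-0.03791279  0.56602504  0.03017881]
```

```bash
python3 -m pendant '[[[0,0.1,0,0,0,0,1],[0,0.2,0,0,0,0,1],[0,0.25,0,0,0,0,1],[0,0.25,0,0,0,0,1],[0,0.25,0,0,0,0,1]]]' 60
python3 - <<'E'
from h import *
go((.5597,.0450,.067),.3856);print(status.observe()["torque"])
E
```

```text
time: 14.9
tool_pos: [0.56, 0.0452, 0.0671]
tool_rot: [-1.569, -0.001, -1.184]
contact_force: [-5.6, 0.1, 12.7]
opening: 0.0218
shift [ 0.    0.01 -0.03] turn y 0.002 or -3.14 rot [-1.5690e+00 -8.0000e-04 -1.1837e+00] q6 -0.443 t 14.9 F [-5.6  0.1 12.7] op 0.0218
[-0.07702059  0.89327366 -0.02702174]
```

```bash
python3 -m pendant '[[[-0.02,0,-0.06,0,0,0,1],[-0.02,0.08,-0.06,0,0,0,1],[-0.02,0.15,-0.06,0,0,0,1],[-0.02,0.15,-0.06,0,0,0,1],[-0.02,0.15,-0.06,0,0,0,1]]]' 60
python3 - <<'E'
from h import *
go((.5597,.0450,.067),.3856);print(status.observe()["torque"])
E
```

```text
time: 15.4
tool_pos: [0.56, 0.0452, 0.0671]
tool_rot: [-1.567, -0.002, -1.184]
contact_force: [-5.9, -0.5, 22.7]
opening: 0.0212
shift [ 0.    0.01 -0.04] turn y 0.002 or -3.14 rot [-1.5672 -0.0017 -1.1836] q6 -0.443 t 15.4 F [-5.9 -0.5 22.7] op 0.0212
[-0.00618513  1.33151968  0.00461683]
```

The force rose by 10 N with no motion, so the cap has bottomed out. I'm checking that it is flush.

```bash
python3 - <<'E'
from h import *
c=cam("wrist");w=cloud(c);np.savez("w2.npz",w=w,im=c["image"])
j=np.array([.5579,.0473]);a=.386;e=np.array([[np.cos(a),np.sin(a)],[-np.sin(a),np.cos(a)]])
for n in("wrist","scene"):
    if n=="scene": c=cam(n);w=cloud(c);save("s3.png",c,(270,210,380,310),6)
    q=(w[...,:2]-j)@e.T
    m=(abs(q[...,0])<.078)&(abs(q[...,0])>.045)&(abs(q[...,1])<.024)&(w[...,2]>.052)&(w[...,2]<.075)&(np.hypot(abs(q[...,0])-.065,q[...,1])>.011)
    for s in(-1,1):
        k=m&(np.sign(q[...,0])==s)
        if k.sum()>10:print(n,s,k.sum(),np.percentile(w[k][:,2],[10,50,90]).round(4))
E
python3 inh.py
```

```text
wrist -1 2127 [0.0592 0.0599 0.0607]
wrist 1 2084 [0.0592 0.0599 0.0607]
scene 1 154 [0.0567 0.0587 0.0612]
plate n 13583 x [-0.031  -0.0213 -0.0081] z [-0.0831  0.0807]
plane y=ax+bz+c [-0.0261  0.0033  0.0067]
back edge x vs z [-0.0015 -0.0309] [-0.0308 -0.0308 -0.0309 -0.0308 -0.031  -0.0308 -0.0311 -0.031  -0.031
 -0.0309 -0.0309 -0.031  -0.0309 -0.031  -0.031 ]
```

View pics/s3.png

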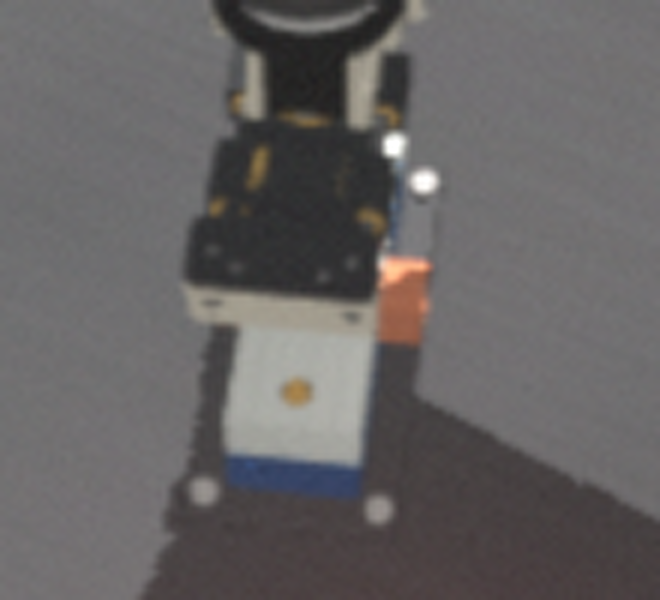

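Both ends of the cap top read 0.0599 (flush is 0.060). The dowel shows through the hole at (297,392), and there is no gap on the blue side. I'm handing in while still pressing.

```bash
python3 -c "
from h import *
s=status.observe();print(s['time'],s['tool_pos'],s['contact_force'],s['opening'])
print(robot.hand_in())"
```

```text
15.5 [0.56001152 0.04516571 0.06705378] [-6.94733366  0.78253766 23.18764525] 0.021940131592707822
the job is handed in; nothing more can be done
None
```

I laid the nearest tube in the jig's channel and let go of it. Then I fitted the upper half over both dowels and pressed it shut by its red grip. I handed in at 15.5 s, still gripping at 60 N and pressing down with about 23 N.

- **Tube:** before the upper half went on, its top measured level at 0.051 m, which matches fully seated. Both ends stuck out about evenly. I judged that from the wrist picture only, because the numerical fit of the placed tube caught just part of its length.
- **Upper half:** the wrist camera put its top at 0.0599 m at both ends, against 0.060 m when flush. Another 10 N of push did not move it. The scene camera read 0.0587 m at the one end it could see, with a spread of about ±2 mm, so it agrees only roughly.
- **Side load:** about 7 N of sideways force remained on the wrist at the end, probably from slight misalignment on the dowels.
- **Other things on the bench:** I touched nothing else that I know of, but I did not check them again at the end.

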